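# Load the bit box and latch the push-push tray

## Task

Lay the bit box flat inside the open spring-loaded tray of the small drawer module, then push the tray straight in until its push-push latch takes hold, and let go. Check that the tray stays in (a press that is too short springs back out; a second full press lets it out again), never force it, and leave the other things on the bench where they are.

Things in the scene. Friction and masses are not known exactly. Their poses are not given: they have to be found in the camera images.
- bit_box: flat teal and black case, 42 (its x) x 75 (its y) x 20 mm high, lying on the bench; origin at the centre of its underside. To be laid into the tray.
- module: grey sheet-metal drawer module, 140 mm deep, 78 mm wide, 52 mm high, fixed to the bench; origin on the bench under the middle of its open mouth; its x axis points inward (away from the robot, the way the tray is pushed), z up. The tray, when out, stands out of the mouth by 98 mm towards -x.
- tray (a joint): travel of the tray into the module, m: 0 = fully out (start), grows as it is pushed in. A spring pushes it out (2.5 N at 0, about 7 N near the latch). The latch rests at a travel somewhere between about 0.056 and 0.086 (set by hand, cannot be seen). To catch, the tray must be pushed 6 to 7 mm beyond that rest and let go; it creeps back those few mm and stays.
- mouth (a point): middle of the module's mouth, 26 mm above the bench, axes as the module's. Inside is the latch: 1 to 2 mm past the catching point the tray meets a buffer of 6 N/mm, so the push rises steeply from about 9 N. 12 to 14 N of slow push (30 mm/s or less) means it is passed; over 22 N counts as damage. Pressed short, the tray comes all the way out; pressed fully again once latched, it also comes out.
- push_pad (a point): centre of the rubber push pad (34 wide, 18 mm high) on the tray's black front plate (70 wide, from 6 to 42 mm above the bench), on its outer face, 25 mm above the bench; moves with the tray, axes as the module's; it is pushed along +x.
- pocket (a point): centre of the tray's pocket, on its floor (13 mm above the bench); moves with the tray, axes as the module's. 85 mm long (x) by 52 mm wide (y); side and rear walls are 3 mm thick and only 5 mm high (top 18 mm above the bench); at its front end the front plate, 42 mm above the bench. The bit box goes in with its 75 mm length along x and stands 15 mm above the walls.
- heat_sink: small finned aluminium heat sink, 32x32x20 mm, bystander; origin at the centre of its underside
- loupe: black eye loupe, 34 mm across, 25 mm high, bystander; origin at the centre of its underside
- usb_stick: black memory stick, 17x52x8 mm, bystander; origin under its middle
- cutters_blue: blue-handled pliers, 34x113x10 mm, lying, bystander; origin under the middle
Mind the look-alikes: they are no part of the job. Of the things like the bit_box, leave any that is purple, red or white; of the rest the larger one is meant.

How it is judged:
On the way, in this order (a step that is already met when the one before it is completed fails the run):
1. the bit box lies in the pocket of the tray, let go, the tray still out (x of bit_box in the frame of pocket between -0.008 and 0.008 m and y of bit_box in the frame of pocket between -0.009 and 0.009 m and z of bit_box in the frame of pocket below 0.003 m and contact force between each of the arm, the fingers and bit_box below 0.1 N and value of joint tray below 0.03 m), for 0.2 s.
2. the tray has been pushed in and stays in by its latch with nothing touching it (value of joint tray above 0.045 m and velocity of joint tray between -0.005 and 0.005 m/s and contact force between each of the arm, the fingers and tray below 0.1 N), for 0.3 s.
At the end, for the whole second after the job is handed in: the tray stays latched in the module (travel over 45 mm, at rest) with nothing pushing it, and the bit box lies flat inside the tray's pocket (within 8 mm of its centre lengthwise and 9 mm across, its underside within 3 mm of the pocket's floor), at rest (value of joint tray above 0.045 m and velocity of joint tray between -0.005 and 0.005 m/s and x of bit_box in the frame of pocket between -0.008 and 0.008 m and y of bit_box in the frame of pocket between -0.009 and 0.009 m and z of bit_box in the frame of pocket below 0.003 m and angle between bit_box's own z axis and vertical below 0.08 rad and linear speed of bit_box below 0.01 m/s); the robot touches nothing.
It fails at once if the robot forces the tray with more than 22 N (contact force between any of the fingers, the arm and tray above 22 N).
It fails at once if a bystander is shifted by more than 30 mm (distance of any of heat_sink, loupe, usb_stick, cutters_blue from where it was at the start of the episode above 0.03 m).
It also fails if it takes over 51 s, if anything falls off the work surface, if the arm or the gripper's body presses on something with over 40 N, if the wrist force passes 120 N, or if a joint passes its speed limit or range.

## Robot

A 7-joint arm with a two-finger parallel gripper is mounted at the origin on a cart in front of the work surface, level with it; the furniture and walls round the work are solid. World frame = base frame: x ahead of the robot, y to its left, z up, the work surface at z = 0. Lengths are in m, angles in rad, forces in N, time in s.
With the tool pointing down it reaches from about 0.425 to 0.95 m from the base axis. Payload 16.7 kg.
Tool frame: the origin (TCP) lies on the centre line of the jaws, within the pads' length; the fingertips stand 25 mm ahead of it and the grasp point (between the pads) lies 6 mm ahead of it; z points along the fingers, y is the line along which they close (so a half turn about z gives the same grasp; the last joint's range is limited). The gripper opens to 94 mm and grips with 3 to 60 N. Pads are 16 mm wide; open, the fingers measure 119 mm over their backs; the gripper's body (75 mm by 177 mm) begins 78 mm behind the grasp point.
Start: joints at [-1.343, 0.426, 0.074, 1.606, -0.034, 1.111, -0.067], TCP at [0.248, 0.628, 0.23] pointing down, gripper open.
Joint ranges: [-2.85, 2.85], [-0.5, 2.14], [-1.23, 1.37], [0.21, 2.46], [-1.02, 4.16], [0.16, 2.05], [-2.73, 2.73]. Speed limits (rad/s): [1.89, 1.89, 2.39, 2.39, 3.01, 3.01, 3.01].

## Interface

Orientations are given as a unit quaternion [x, y, z, w].
In Python, from cell import manip gives the robot as it stands. Calls block until the motion is done:
- manip.goto(position, orientation): joint-space move of the TCP to a pose.
- manip.movel(position, speed=0.15, ori=None, max_force=None): straight line of the TCP; ori=None keeps the orientation; speed is the mean speed in m/s. With max_force (N) it stops when the force on the tool has changed by that much, and returns True; else False.
- manip.goto_joints(angles): joint-space move.
- manip.open_gripper() and manip.clamp(strength=None): open the fingers fully, or close them until they stop; strength is the grip in N (None keeps the last).
- manip.sleep(seconds).
- manip.inverse_kinematics(position, orientation): joint angles nearest the present ones, or None.
- manip.read_state(): the state.
- manip.capture(name): name is "scene" or "top" or "wrist"; returns a dict with "image" (384x512x3 uint8, red, green, blue), "camera_matrix" (3x3 intrinsics, pixels), "xyz" and "attitude" of the camera in the world. Camera axes: x right, y down, z forward; pixel columns grow to the right and rows downward; lengths in m; the calibration is good to about 2 mm. The wrist camera is an equidistant fisheye: a pixel r from the principal point sees the ray r / f radians off the axis. A picture is of the moment at which its call begins. There is no depth.
A pose or a line that the arm cannot do raises manip.PlanningError and nothing moves.
- manip.sign_off(): hands the job in; it is judged then, once.
The state is a dict: "time": time; "joint_positions": joint angles; "qvel": joint speeds; "effort": joint torques, N m; "position": TCP position; "orientation": TCP orientation; "contact_force": force on the tool from outside, world axes, zero at the start; "moment": the same for the moment, N m; "finger_gap": opening from 0.0 (shut) to 1.0 (fully open); "gripper_force": force on a finger pad.
Only numpy, scipy, OpenCV 4.12 (cv2) and the standard library are available. Lean on these libraries where they do the work, as an engineer would, in place of code of your own. Each camera call takes 0.05 s, during which the arm holds its last target. There are 200 camera calls.

## Working session

There is one attempt and no reset: what is moved stays moved. The work goes in short steps, each a Python script; the robot and the scene stay as the last script left them, time stands still between calls to the robot, and variables do not carry over. Pictures are saved under pics/ and viewed, at most 10 in all, crops included, and the job is handed in when it is done.

```bash
mkdir -p pics
cat > h.py <<'E'
import numpy as np, cv2
from cell import manip
from scipy.spatial.transform import Rotation as R
def snap(n,f):
    c=manip.capture(n); cv2.imwrite(f'pics/{f}.png',c['image'][:,:,::-1]); np.savez(f'pics/{f}.npz',**{k:np.array(c[k]) for k in('camera_matrix','xyz','attitude')}); return c
def mat(a):
    a=np.array(a); return a if a.shape==(3,3) else R.from_quat(a).as_matrix()
def pix(f,u,v,z,fish=False):
    c=np.load(f'pics/{f}.npz');K=c['camera_matrix'];p=np.array([(u-K[0,2])/K[0,0],(v-K[1,2])/K[1,1]])
    if fish:
        r=np.hypot(*p); d=np.r_[p/r*np.sin(r),np.cos(r)] if r>0 else np.array([0,0,1.])
    else: d=np.r_[p,1]
    d=mat(c['attitude'])@d; return c['xyz']+d*(z-c['xyz'][2])/d[2]
def proj(f,P):
    c=np.load(f'pics/{f}.npz');K=c['camera_matrix'];q=mat(c['attitude']).T@(np.array(P)-c['xyz']);q=K@q;return q[:2]/q[2]
E
python3 - <<'E'
from h import *
for n in('top','scene'):
    c=snap(n,n+'0'); print(n,c['camera_matrix'],c['xyz'],c['attitude'])
a=cv2.imread('pics/top0.png');b=cv2.imread('pics/scene0.png')
cv2.imwrite('pics/t0.png',cv2.resize(a,(800,600),interpolation=cv2.INTER_CUBIC))
print(manip.read_state()['orientation'])
E
```

```text
top [[498.84998307   0.         251.13332439]
 [  0.         498.84998307 194.6347777 ]
 [  0.           0.           1.        ]] [0.2403416  0.06863233 1.32945169] [ 0.70528089 -0.70298433  0.06982138 -0.05930332]
scene [[373.89381811   0.         258.68982526]
 [  0.         373.89381811 192.38194503]
 [  0.           0.           1.        ]] [-0.21535273  0.81139508  0.70286699] [-0.32967472  0.81539281 -0.44417494  0.17075647]
[ 1.87277847e-01  9.82306830e-01 -5.44819934e-04 -4.74529189e-05]
```

View pics/t0.png

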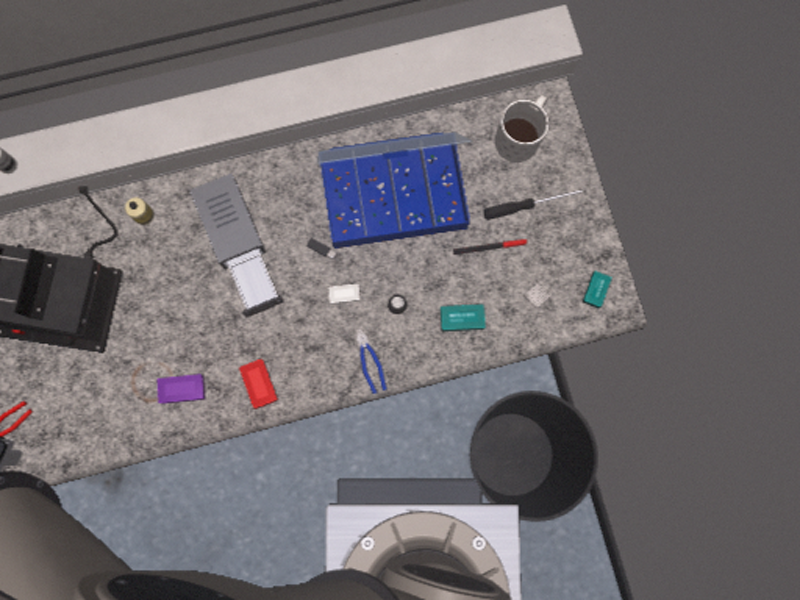

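View pics/scene0.png

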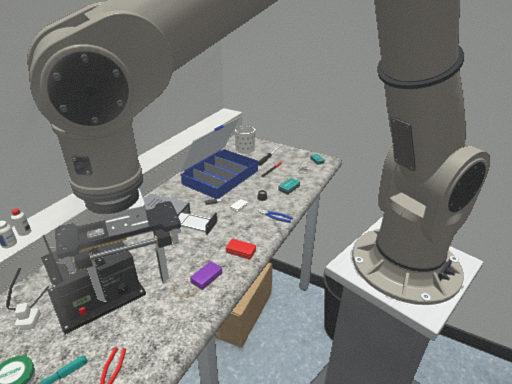

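Candidates in the 800x600 top view: large teal (463,317), small teal (597,289), purple (181,388), red (258,384) and white (344,293). The larger teal one at (463,317) fits. The module is at about (230,220), with its tray out towards (255,295). Next I'll look at close crops of the box and the module.

Run:
```python
from h import *
a=cv2.imread('pics/top0.png')
b=a[165:225,272:402]; m=a[105:205,115:215]
cv2.imwrite('pics/b1.png',cv2.resize(b,None,fx=6,fy=6,interpolation=cv2.INTER_CUBIC))
cv2.imwrite('pics/m1.png',cv2.resize(m,None,fx=6,fy=6,interpolation=cv2.INTER_CUBIC))
# teal segmentation
h=cv2.cvtColor(a,cv2.COLOR_BGR2HSV); k=cv2.inRange(h,(80,90,50),(100,255,255))
for c in cv2.findContours(k,0,2)[0]:
    if cv2.contourArea(c)<60: continue
    r=cv2.minAreaRect(c); q=cv2.boxPoints(r); P=np.array([pix('top0',*p,.02) for p in q]); print(r,P.mean(0).round(4),np.linalg.norm(P[1]-P[0]),np.linalg.norm(P[2]-P[1]),P[:,:2].round(3).tolist())
```

```text
((295.7976989746094, 202.7626495361328), (15.594572067260742, 27.820716857910156), 86.42366790771484) [ 0.4611 -0.0698  0.02  ] 0.07456967030465951 0.04213649337988951 [[0.48, -0.032], [0.485, -0.106], [0.443, -0.108], [0.438, -0.034]]
((381.8999938964844, 184.8000030517578), (12.332881927490234, 21.187259674072266), 18.434947967529297) [ 0.5112 -0.3025  0.02  ] 0.05905375652735048 0.03298392486528112 [[0.489, -0.277], [0.544, -0.297], [0.534, -0.328], [0.478, -0.308]]
```

View pics/b1.png

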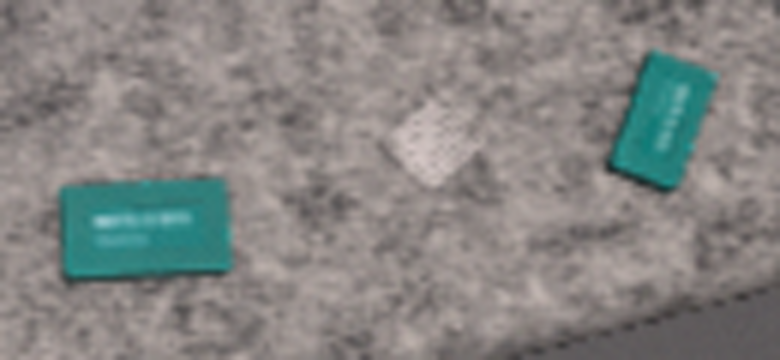

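View pics/m1.png

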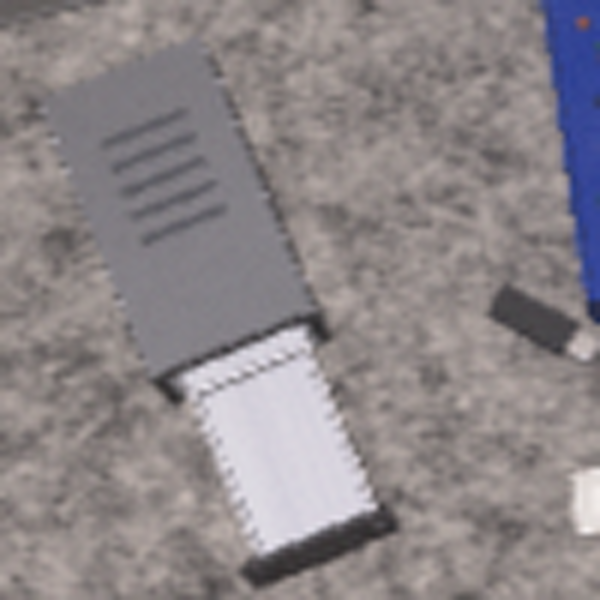

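Run:
```python
from h import *
f=lambda x,y,z,: pix('top0',115+(x+.5)/6-.5,105+(y+.5)/6-.5,z)
roof=np.array([f(45,100,.052),f(205,40,.052),f(320,318,.052),f(155,378,.052)])
pl=np.array([f(244,568,.042),f(388,505,.042)])
plb=np.array([f(255,585,.006),f(398,524,.006)])
fl=[f(268,555,.013),f(375,513,.013),f(303,353,.018),f(197,397,.018)]
print(roof.round(4),pl.round(4),plb.round(4),np.round(fl,4))
L=lambda a,b:(np.linalg.norm(a-b)).round(4)
print(L(roof[0],roof[1]),L(roof[1],roof[2]),L(roof[2],roof[3]),L(roof[3],roof[0]),L(pl[0],pl[1]))
mm=(roof[2]+roof[3])/2; rm=(roof[0]+roof[1])/2; pm=pl.mean(0)
d=(rm-mm)[:2]; print('yaw roof',np.arctan2(d[1],d[0]))
d=(mm-pm)[:2]; print('yaw tray',np.arctan2(d[1],d[0]),np.hypot(*d),'mouth',mm,'plate',pm, 'yawfull',np.arctan2(*((rm-pm)[[1,0]])))
d=(roof[3]-roof[2])[:2];print('y axis-90',np.arctan2(d[1],d[0])-np.pi/2)
s=manip.read_state();print(s['position'],R.from_quat(s['orientation']).as_matrix().round(3))
```

```text
[[0.674  0.3943 0.052 ]
 [0.7025 0.3245 0.052 ]
 [0.5749 0.2692 0.052 ]
 [0.5474 0.3402 0.052 ]] [[0.465  0.3001 0.042 ]
 [0.4933 0.2384 0.042 ]] [[0.4636 0.3014 0.006 ]
 [0.4917 0.2384 0.006 ]] [[0.476  0.2949 0.013 ]
 [0.4953 0.2479 0.013 ]
 [0.5675 0.2816 0.018 ]
 [0.5469 0.3283 0.018 ]]
0.0754 0.1391 0.0762 0.1377 0.0679
yaw roof 0.40628564337557227
yaw tray 0.4082387490623606 0.0892872242120209 mouth [0.56112904 0.30469587 0.052     ] plate [0.47917931 0.26924943 0.042     ] yawfull 0.40705153597254917
y axis-90 0.3686690493495963
[0.248247   0.62732228 0.22987494] [[-0.93   0.368 -0.   ]
 [ 0.368  0.93  -0.001]
 [-0.    -0.001 -1.   ]]
```

Crop reading: the chosen box's centre is at crop (147,228) and it measures 75x42 mm, so it is the right one. The small one is 59x33 mm. The module roof corners come out at 139x76 mm, yaw about 0.406, with the tray towards the robot. Next I'll look at the tray with the wrist camera on the way to the box.

```bash
cat >> h.py <<'E'
def down(yaw_y):
    y=np.array([np.cos(yaw_y),np.sin(yaw_y),0]);z=np.array([0,0,-1.]);return R.from_matrix(np.c_[np.cross(y,z),y,z]).as_quat()
E
python3 - <<'E'
from h import *
for off in(0,np.pi):
    for p,a in(((.461,-.07,.2),.067+off),((.52,.29,.2),-1.165+off),((.43,.25,.05),-1.165+off)):
        j=manip.inverse_kinematics(np.array(p),down(a)); print(off,p,None if j is None else np.round(j,2))
manip.goto([.47,.27,.23],down(1.977)); c=snap('wrist','w1'); print(c['camera_matrix'],c['xyz'],c['attitude'],manip.read_state()['time'])
E
```

```text
0 (0.461, -0.07, 0.2) [-0.8   0.15  0.91  2.13 -0.15  0.93  0.25]
0 (0.52, 0.29, 0.2) [-1.12  0.38  0.64  1.85 -0.27  1.   -1.53]
0 (0.43, 0.25, 0.05) [-1.09  0.45  0.53  2.17 -0.39  0.62 -1.45]
3.141592653589793 (0.461, -0.07, 0.2) [-1.06  0.26  1.26  2.14 -0.31  0.95 -2.7 ]
3.141592653589793 (0.52, 0.29, 0.2) [-0.7   0.33  0.1   1.82 -0.04  0.99  1.4 ]
3.141592653589793 (0.43, 0.25, 0.05) [-0.7   0.39  0.06  2.15 -0.04  0.6   1.36]
[[297.31863964   0.         259.4539593 ]
 [  0.         297.31863964 193.4931459 ]
 [  0.           0.           1.        ]] [0.40242943 0.24229098 0.38512937] [0.54538198 0.82849525 0.10658392 0.06923854] 1.7
```

View pics/w1.png

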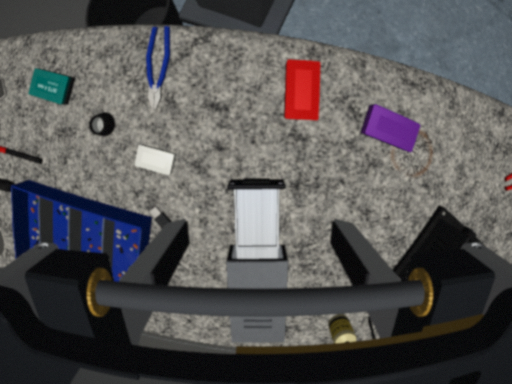

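The wrist view shows the tray at about (257,215), the front plate at (256,184) and the mouth at (257,250). I'll enlarge it.

Run:
```python
from h import *
a=cv2.imread('pics/w1.png')[170:270,210:310]
cv2.imwrite('pics/w1c.png',cv2.resize(a,None,fx=6,fy=6,interpolation=cv2.INTER_CUBIC))
```

```text
(no output)
```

View pics/w1c.png

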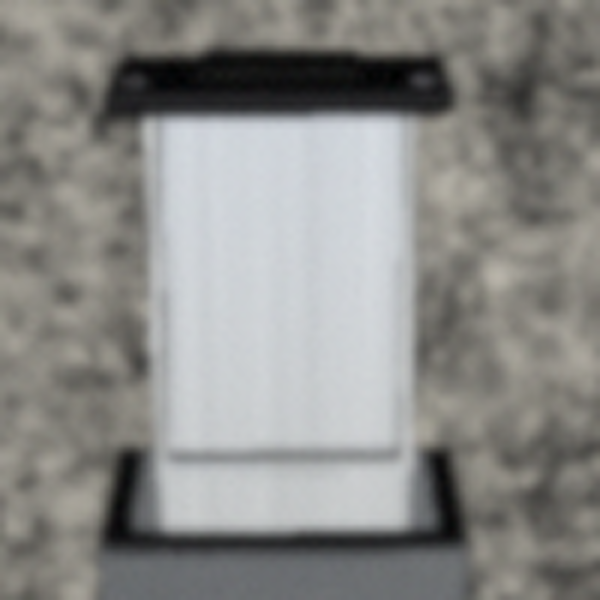

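The enlarged crop shows the rear pocket edge at (168,458)-(398,452), the roof edge at the mouth at (105,547)-(468,540), and the inner top edge of the plate at (105,113)-(452,106).

Run:
```python
from h import *
f=lambda x,y,z: pix('w1',210+(x+.5)/6-.5,170+(y+.5)/6-.5,z,True)
yaw=.406; ex=np.array([np.cos(yaw),np.sin(yaw)]);ey=np.array([-ex[1],ex[0]])
o=np.array([.5611,.3047])
for n,p in dict(rearL=(168,458,.013),rearR=(398,452,.013),roofL=(105,547,.052),roofR=(468,540,.052),plL=(105,113,.042),plR=(452,106,.042),pfL=(125,60,.006),pfR=(440,58,.006),wallfL=(160,120,.013),padL=(205,52,.016),padR=(355,52,.016)).items():
    P=f(*p)[:2]; print(n,P.round(4),'mod',((P-o)@ex).round(4),((P-o)@ey).round(4))
```

```text
rearL [0.5714 0.283 ] mod 0.0009 -0.024
rearR [0.5492 0.3307] mod -0.0006 0.0286
roofL [0.5784 0.2743] mod 0.0038 -0.0348
roofR [0.5467 0.3434] mod 0.0021 0.0413
plL [0.4938 0.2402] mod -0.0873 -0.0327
plR [0.4653 0.3029] mod -0.0887 0.0362
pfL [0.4907 0.2396] mod -0.0904 -0.032
pfR [0.4632 0.3024] mod -0.0909 0.0366
wallfL [0.4983 0.2516] mod -0.0787 -0.024
padL [0.4801 0.2547] mod -0.0942 -0.014
padR [0.4675 0.2838] mod -0.0942 0.0177
```

Both views agree within about 2 mm: pocket centre at about (0.5206,0.2887), yaw about 0.412, and the pad face about 96 mm before the mouth (98 expected). Grasping the box now.

Run:
```python
from h import *
q=down(.067)
manip.goto([.461,-.07,.12],q)
manip.movel([.461,-.07,.033],.12)
manip.clamp(20)
s=manip.read_state();print(s['time'],s['finger_gap'],s['gripper_force'],s['position'])
manip.movel([.461,-.07,.14],.2)
s=manip.read_state();print(s['time'],s['finger_gap'],s['gripper_force'])
manip.goto([.5206,.2887,.14],down(.412-np.pi/2))
snap('wrist','w2')
s=manip.read_state();print(s['time'],s['finger_gap'],s['gripper_force'])
a=cv2.imread('pics/w2.png')[130:330,150:370]
cv2.imwrite('pics/w2c.png',cv2.resize(a,None,fx=3,fy=3,interpolation=cv2.INTER_CUBIC))
```

```text
4.7667 0.4450853657492242 19.998884797096252 [ 0.46103111 -0.06998703  0.0329976 ]
5.45 0.44514441722655357 19.998962581157684
7.075 0.444620684643907 19.998805224895477
```

View pics/w2c.png

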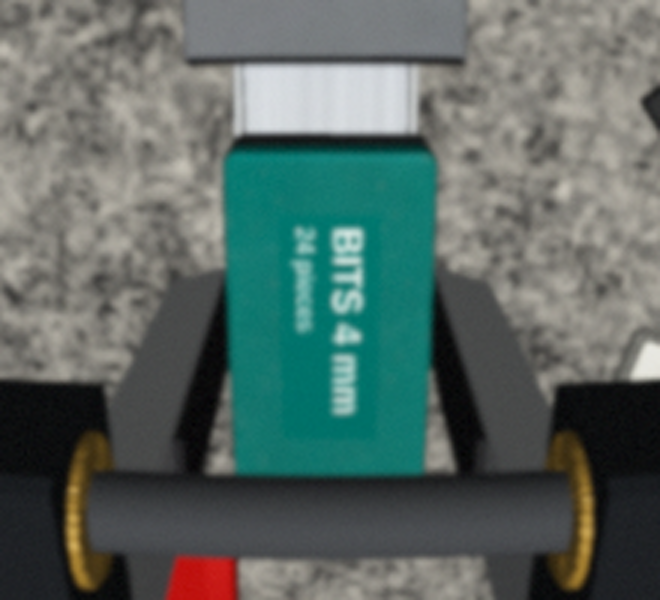

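The box is held (gap 0.445, i.e. 42 mm) with its far edge at crop (331,150). Tray sides are at x=238 and 417, and the roof edge at (187..467,60). Checking the offsets numerically.

Run:
```python
from h import *
f=lambda x,y,z: pix('w2',150+(x+.5)/3-.5,130+(y+.5)/3-.5,z,True)
yaw=.412; ex=np.array([np.cos(yaw),np.sin(yaw)]);ey=np.array([-ex[1],ex[0]])
o=np.array([.5206,.2887])
for n,p in dict(boxfarL=(229,150,.127),boxfarR=(434,150,.127),boxmL=(232,400,.127),boxmR=(428,400,.127),roofL=(187,60,.052),roofR=(467,60,.052),wallL0=(236,64,.018),wallR0=(418,64,.018),wallL1=(240,132,.018),wallR1=(416,132,.018)).items():
    P=f(*p)[:2]; print(n,P.round(4),'pocket',((P-o)@ex).round(4),((P-o)@ey).round(4))
print(np.load('pics/w2.npz')['xyz'])
```

```text
boxfarL [0.5469 0.3207] pocket 0.0369 0.0188
boxfarR [0.5627 0.2845] pocket 0.0369 -0.0207
boxmL [0.497  0.3003] pocket -0.017 0.0201
boxmR [0.5136 0.2623] pocket -0.017 -0.0214
roofL [0.5478 0.3428] pocket 0.0466 0.0386
roofR [0.5786 0.2722] pocket 0.0465 -0.0383
wallL0 [0.5472 0.3316] pocket 0.0415 0.0287
wallR0 [0.5699 0.2796] pocket 0.0415 -0.0281
wallL1 [0.5277 0.3222] pocket 0.0199 0.0278
wallR1 [0.55   0.2711] pocket 0.0199 -0.0279
[0.58681434 0.31691367 0.29463614]
```

Everything is aligned within 1 mm, so I'll lower the box and release.

Run:
```python
from h import *
p=[.5206,.2887]
manip.movel(p+[.07],.2)
hit=manip.movel(p+[.0455],.05,max_force=4)
s=manip.read_state();print(hit,s['position'],s['contact_force'])
manip.open_gripper()
manip.movel(p+[.17],.2)
s=manip.read_state();print(s['time'],s['position'])
ex=np.array([np.cos(.412),np.sin(.412)])
manip.goto([*(np.array(p)-ex*.12),.2],down(.412-np.pi/2))
snap('wrist','w3');snap('top','t3')
s=manip.read_state();print(s['time'],s['contact_force'])
a=cv2.imread('pics/w3.png')[130:330,150:370]; b=cv2.imread('pics/t3.png')[105:205,115:215]
cv2.imwrite('pics/w3c.png',np.hstack([cv2.resize(a,(440,400),interpolation=cv2.INTER_CUBIC),cv2.resize(b,(400,400),interpolation=cv2.INTER_CUBIC)])[:, 40:])
```

```text
True [0.52030751 0.28883788 0.04559454] [ 0.42855891 -0.01931378  5.40443667]
9.7833 [0.51996863 0.28868567 0.16904998]
10.4417 [ 0.06413462  1.09840265 -1.34639135]
```

View pics/w3c.png

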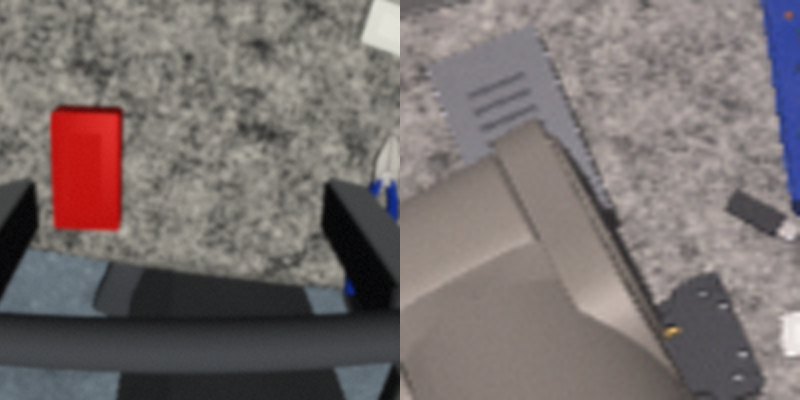

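The crop missed the tray. The red look-alike lies near the approach spot, so I'll check its clearance and look at the upper part of w3.

Run:
```python
from h import *
ex=np.array([np.cos(.412),np.sin(.412)]);ey=np.array([-ex[1],ex[0]]);o=np.array([.5206,.2887])
for x,y in((52,108),(122,108)):
    P=pix('w3',150+(x+40)/2,130+y/2,.02,True)[:2]; print('red',P.round(3),((P-o)@ex).round(3),((P-o)@ey).round(3))
a=cv2.imread('pics/w3.png')[0:150,160:360]
cv2.imwrite('pics/w3d.png',cv2.resize(a,None,fx=4,fy=4,interpolation=cv2.INTER_CUBIC))
```

```text
red [0.377 0.309] -0.123 0.076
red [0.394 0.271] -0.123 0.034
```

View pics/w3d.png

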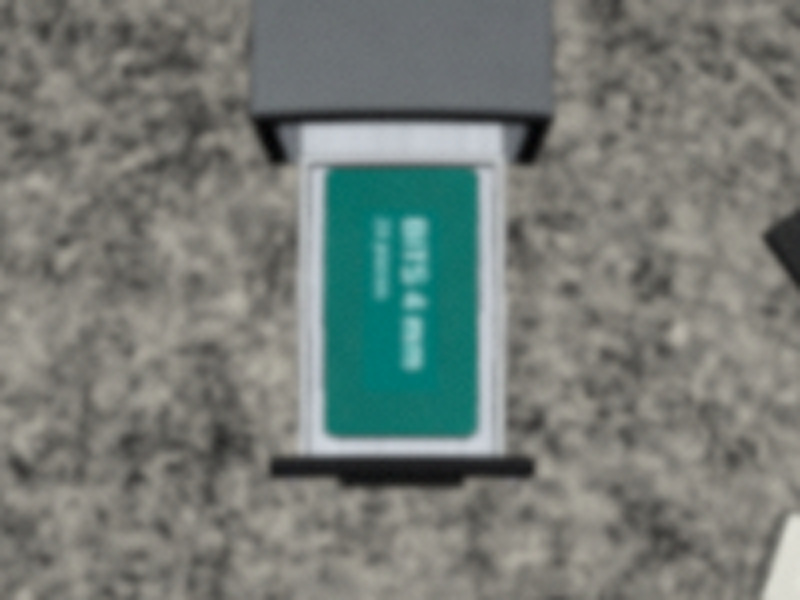

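The box lies flat in the pocket: box at x 325-478 in a pocket of 312-490, y 167-438. The front plate is at y=466 and the red box is clear of the path. Now the push, slow and force-limited.

Run:
```python
from h import *
ex=np.array([np.cos(.412),np.sin(.412)]);o=np.array([.5206,.2887])
P=lambda d,z:[*(o+ex*d),z]
manip.clamp(10)
manip.movel(P(-.10,.2),.15)
manip.movel(P(-.10,.042),.15)
manip.sleep(.3)
f=lambda:np.array(manip.read_state()['contact_force'])[:2]@ex
pos=lambda:(np.array(manip.read_state()['position'])[:2]-o)@ex
f0=f()
h=manip.movel(P(-.045,.042),.025,max_force=1.5); c=pos();print('touch',h,c,f()-f0)
if h:
    h=manip.movel(P(c+.112,.042),.016,max_force=11.5)
    s=manip.read_state();print('end',h,pos()-c,f()-f0,s['contact_force'],s['time'])
```

```text
touch True -0.06105443504950325 -0.9275217376135451
end True 0.06724698346705445 -6.505377747758712 [-6.61645119 -2.6453858   4.95746596] 19.1583
```

Run:
```python
from h import *
ex=np.array([np.cos(.412),np.sin(.412)]);o=np.array([.5206,.2887])
for i in range(3):
    manip.sleep(.1); s=manip.read_state(); print(((np.array(s['position'])[:2]-o)@ex).round(5),np.array(s['position'])[2].round(4),np.round(s['contact_force'],2),np.round(s['moment'],2),s['time'])
```

```text
0.00602 0.041 [-5.51 -1.79  5.72] [-0.62  1.49  0.03] 19.2583
0.006 0.041 [-6.2  -2.71  5.57] [-0.55  1.42 -0.06] 19.3583
0.00595 0.041 [-5.24 -1.87  5.53] [-0.58  1.42  0.03] 19.4583
```

The stop came from the combined axial and vertical friction force. Axially it is only about 6.5 N, which is the spring, so the catch isn't passed yet. I'll continue in small steps, watching the axial force.

Run:
```python
from h import *
ex=np.array([np.cos(.412),np.sin(.412)]);o=np.array([.5206,.2887]);c=-.06105
d=.0060; F=0
def rd():
    s=manip.read_state();p=np.array(s['position']);return -(np.array(s['contact_force'])[:2]@ex)-.6,(p[:2]-o)@ex,p[2],s['contact_force'][2],s['time']
out=[]
while True:
    d+=.001 if F<8.5 else .0005
    manip.movel([*(o+ex*d),.0415],.015)
    F,x,z,fz,t=rd(); out.append((round(x-c,4),round(z,4),round(F,1),round(fz,1)))
    if F>12.3 or d-c>.112 or t>38: break
print(out,t)
```

```text
[(np.float64(0.0675), np.float64(0.0414), np.float64(7.7), np.float64(-0.2)), (np.float64(0.0681), np.float64(0.0413), np.float64(9.3), np.float64(2.9)), (np.float64(0.0684), np.float64(0.0413), np.float64(11.5), np.float64(4.4)), (np.float64(0.0687), np.float64(0.0413), np.float64(12.3), np.float64(4.3))] 20.475
```

The force rose steeply from about 8 to over 12 N in 1.2 mm, so the buffer is reached. Letting go slowly and checking.

Run:
```python
from h import *
ex=np.array([np.cos(.412),np.sin(.412)]);o=np.array([.5206,.2887]);c=-.06105
P=lambda d,z:[*(o+ex*d),z]
d=.0077
out=[]
for k in range(8):
    d-=.002; manip.movel(P(d,.0415),.03); s=manip.read_state(); out.append((round((np.array(s['position'])[:2]-o)@ex-c,4),round(-(np.array(s['contact_force'])[:2]@ex)-.6,1)))
print(out)
manip.movel(P(-.10,.042),.15); manip.movel(P(-.10,.2),.2); manip.goto(P(-.12,.24),down(.412-np.pi/2)) 
manip.sleep(.3); snap('wrist','w4'); print(manip.read_state()['time'])
a=cv2.imread('pics/w4.png')[0:150,160:360]
cv2.imwrite('pics/w4d.png',cv2.resize(a,None,fx=4,fy=4,interpolation=cv2.INTER_CUBIC))
```

```text
[(np.float64(0.0664), np.float64(6.1)), (np.float64(0.0645), np.float64(5.5)), (np.float64(0.0624), np.float64(5.9)), (np.float64(0.0605), np.float64(5.1)), (np.float64(0.0586), np.float64(5.0)), (np.float64(0.0574), np.float64(-1.2)), (np.float64(0.0548), np.float64(-0.5)), (np.float64(0.0526), np.float64(-0.4))]
24.8333
```

View pics/w4d.png

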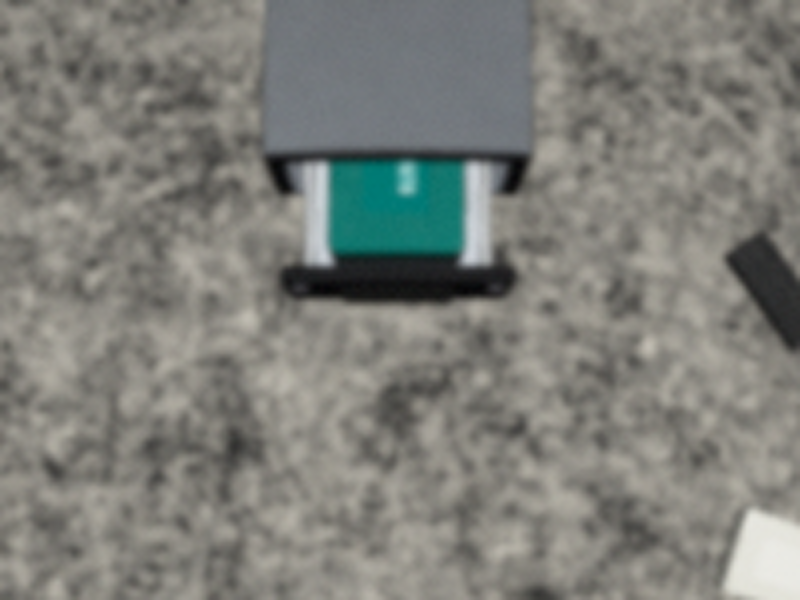

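The tray stayed in at about 58 mm: the push force vanished there as I backed off, and the plate is at y=280. The box lies flat at (397,205) between the pocket walls. The robot is clear, so I'm handing in.

```bash
python3 -c "
from h import *
print(manip.sign_off())"
```

```text
the job is handed in; nothing more can be done
None
```

The bit box lies flat in the tray and the tray is latched in at about 58 mm of travel, reached with roughly 12 N of push; the robot is clear and the job is handed in (no verdict was returned).

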